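# Tip the biscuit tin onto its base and push it home against the rail

### The arm

A 6-joint arm with a two-finger parallel gripper is mounted at the origin on the work surface; the furniture and walls round the work are solid. World frame = base frame: x ahead of the robot, y to its left, z up, the work surface at z = 0. Lengths are in m, angles in rad, forces in N, time in s.
With the tool pointing down it reaches from about 0.3 to 0.875 m from the base axis. Payload 6.4 kg.
Tool frame: the origin (TCP) lies between the finger pads; the fingertips stand 25 mm ahead of it and the grasp point (between the pads) lies 6 mm ahead of it (ctrl.finger_overhang is the distance from the TCP to the fingertips, in m); x points along the fingers, z is the direction in which the jaws open and shut, and the axes are right-handed (so a half turn about x gives the same grasp; the last joint's range is limited). The gripper opens to 85 mm and grips with 20 to 120 N. Pads are 22 mm wide; open, the fingers measure 114 mm over their backs; the gripper's body (76 mm by 85 mm) begins 54 mm behind the grasp point. The pads swing forward as they close: fully open they stand 13 mm farther back than shut.
Start: joints at [-1.46, 0.181, 1.607, -0, 1.354, -0.206], TCP at [0.179, -0.546, 0.256] pointing down, gripper open.
Joint ranges: [-2.99, 2.99], [-0.89, 2.07], [0.3, 2.58], [-1.14, 4.28], [0, 2.63], [-3.12, 3.12]. Speed limits (rad/s): [2.57, 2.57, 3.01, 3.14, 3.14, 3.14].

### API

Orientations are given as a unit quaternion [w, x, y, z].
In Python, from bench import ctrl gives the robot as it stands.
- The arm moves only by the tool jog_arm, never from a script. Its argument "commands" is one flat list of numbers, 7 for each row, row after row: the shift along the tool's x, y, z as a fraction of full scale, then the turn, a rotation vector about the tool's x, y, z as a fraction of full scale, then the gripper's target within -1 to 1 (fully open at 1, half-way at 0, shut at -1). A call has 1 to 10 rows; each row is the pose to reach, as a shift and turn from the pose commanded when the call began, along the tool's axes at that moment, turning the shorter way round; what a row does not reach only later rows make up. Full scale, the value 1, is 0.2 m for a shift and 2 pi rad for a turn. A row lasts 1/8 s, in which the tool goes at most 62.5 mm and 10.7 degrees, less where a joint would pass 70% of its speed; a pose out of reach is approached as far as the arm can. A call with a number of a shift or a turn outside -1 to 1 is refused whole. A call with a gripper value outside its range is refused whole. The fingers move at their own pace and stop on an object; the grip force is fixed at half the most. Time passes only in rows, so rows that repeat a pose let the fingers close. It gives the time, the measured TCP pose, the force and the opening at its end, in the units of the state.
- ctrl.get_obs(): the state, without advancing time (a new reading comes with each control period).
- ctrl.camera(name): name is "scene" or "top"; returns a dict with "frame" (400x640x3 uint8, red, green, blue), "K" (3x3 intrinsics, pixels), "rvec" (rotation vector, rad) and "tvec" (3), from world to camera coordinates, as OpenCV has them. Camera axes: x right, y down, z forward; pixel columns grow to the right and rows downward; lengths in m; the calibration is good to about 2 mm. A picture is of the moment at which its call begins. There is no depth.
- ctrl.hand_in(): hands the job in, once; it reports no verdict.
The state is a dict: "time_s": time; "q": joint angles; "dq": joint speeds; "joint_efforts": joint torques, N m; "eef_pos": TCP position; "eef_rot": TCP orientation; "wrist_force": force on the tool from outside, world axes, zero at the start; "torque": the same for the moment, N m; "opening": opening from 0.0 (shut) to 1.0 (fully open).
Only numpy, scipy, OpenCV 4.12 (cv2) and the standard library are available. Lean on these libraries where they do the work, as an engineer would, in place of code of your own. Each camera call takes 0.05 s, during which the arm holds its last target.

### The job

The shut biscuit tin on the wooden board has been left standing on its long back side. Push it over so that it lies on its base with the lid up, let it come to rest, and then push it across the board until one of its two long sides sits flush along the wooden stop rail, with more than half of that side against it. Only push it, never lift or carry it or turn it onto its lid, leave the glass jar, the sprinkle tub and the round cutter where they stand, and finish clear of everything.

Things in the scene. Friction and masses are not known exactly. Their poses are not given: they have to be found in the camera images.
- tin: Loose shut biscuit tin, dark teal with a plain light underside, 0.25 to 0.5 kg; lid stays shut. Origin: centre of its underside. Own z runs from base to lid (63 mm), y along its long sides, x from front to back. Body: x -54 to +57, y -80 to +80 mm; lid skirt (z 49 to 63) x -55 to +58, y -82 to +82 mm. It starts standing on its back: own x down, z level; it is then 115 mm high, 63 mm thick, 164 mm wide.
- tin_center (a point): Centre of the tin, 31 mm from its base; 31 mm above the board when the tin lies on its base, 57 mm while it stands on its back. Lying on its base it slides under a push of 2 to 5 N.
- tin_lid (a point): Middle of the lid's flat top, 63 mm from the base. At the start the lid faces roughly right (-y, within 0.4 rad), the base left. Pushed near its upper edge (95 mm up) towards the base, the tin tips rather than slides, is past its balance point at about 30 degrees (upper edge moved on some 60 mm), and falls onto its base by itself, front edge leading.
- tin_lip (a point): Tip of a small lip in the middle of the tin's front side (own x = -61 mm, z = 50 mm, 30 mm wide, 2 mm thick); on top at the start
- rail: Light wooden stop rail fixed on the board, left or right of the tin: a straight bar 240 mm long (own x), 22 mm thick (own y), 34 mm high, with two screw heads on top. Origin: centre of its underside, on the board's top. Its long side towards the middle of the board is the one to push the tin against; the tin's lid skirt and lip pass above it. It does not yield.
- jar: loose clip-top glass jar, about 78x69 mm and 103 mm high, standing on the board, on the other side of the tin from the rail; origin at the centre of its underside. Not to be disturbed
- tub: small sprinkle tub with white cap, 44 mm across, 70 mm high, standing on the table just beyond the left or right end of the board; origin at the centre of its underside. Not to be disturbed
- ring_cutter: plain round metal biscuit cutter, 52 mm across, 26 mm high, standing on the table just beyond the left or right end of the board; origin at the centre of its underside. Not to be disturbed
- board: Fixed brown wooden pastry board lying on the table in front of the robot, 360 mm (x) by 770 mm (y), 16 mm thick: its flat top, on which the tin, the rail and the jar stand, is 16 mm above the table (z = 0.016). Origin: centre of its underside.

How it is judged:
By the outcome, as a careful person would: the job done as asked, in the order asked, and still so for the second after the job is handed in, with the robot touching nothing.
It also fails if it takes over 58 s, if anything falls off the work surface, if the arm or the gripper's body presses on something with over 40 N, if the wrist force passes 120 N, or if a joint passes its speed limit or range.

## Working session

There is one attempt and no reset: what is moved stays moved. The work goes in short steps, Python scripts to look and compute and a tool call to move; the robot and the scene stay as the last step left them, time stands still between calls to the robot, and variables do not carry over. Pictures are saved under pics/ and viewed, and the job is handed in when it is done.

Besides the shell and the picture viewer there is one more tool, called as name(argument=value, ...), one argument or row to a line, values as JSON. jog_arm: Moves the arm, as the interface text tells. Its arguments: {"type":"object","properties":{"commands":{"type":"array","items":{"type":"number"}}},"required":["commands"]}

```bash
mkdir -p pics; ls
python3 - <<'E'
from bench import ctrl
import cv2,numpy as np
for n in("scene","top"):
    c=ctrl.camera(n); cv2.imwrite(f"pics/{n}0.png",c["frame"][:,:,::-1])
    R=cv2.Rodrigues(np.array(c["rvec"]))[0]
    print(n,np.round(c["K"],1).tolist(),"pos",(-R.T@np.array(c["tvec"]).ravel()).round(3),R.round(2).tolist())
o=ctrl.get_obs()
for k in o: print(k,np.round(o[k],3))
E
```

```text
pics
scene [[508.4, 0.0, 325.3], [0.0, 508.4, 197.2], [0.0, 0.0, 1.0]] pos [-0.391  0.748  1.159] [[-0.67, -0.74, 0.0], [-0.51, 0.46, -0.73], [0.54, -0.49, -0.68]]
top [[451.5, 0.0, 326.6], [0.0, 451.5, 196.0], [0.0, 0.0, 1.0]] pos [0.27  0.004 1.792] [[0.01, -1.0, -0.01], [-0.99, -0.01, -0.11], [0.11, 0.01, -0.99]]
time_s 0.1
q [-1.46   0.182  1.608 -0.     1.354 -0.206]
dq [ 0.001 -0.002 -0.002  0.001  0.001  0.001]
joint_efforts [ 1.0000e-03 -4.4587e+01 -3.5224e+01 -0.0000e+00  4.0000e-03  0.0000e+00]
eef_pos [ 0.179 -0.546  0.255]
eef_rot [ 0.572  0.415  0.573 -0.414]
wrist_force [ 0.598 -0.227  0.058]
torque [ 0.007 -0.02  -0.025]
opening 1.001
```

View pics/scene0.png

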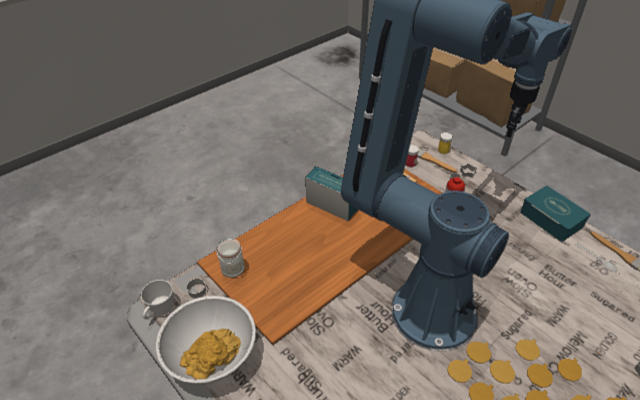

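View pics/top0.png

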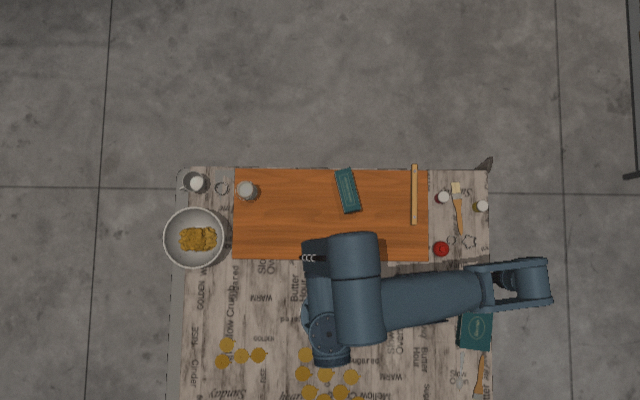

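```bash
cat > h.py <<'E'
import cv2,numpy as np
def cam(c):
    R=cv2.Rodrigues(np.array(c["rvec"],float))[0]; t=np.array(c["tvec"],float).ravel(); return np.array(c["K"],float),R,t
def ray(c,px,z):
    K,R,t=cam(c); px=np.atleast_2d(np.array(px,float))
    d=(np.linalg.inv(K)@np.c_[px,np.ones(len(px))].T).T@R; o=-R.T@t
    return o+d*((z-o[2])/d[:,2])[:,None]
def proj(c,P):
    return cv2.projectPoints(np.atleast_2d(np.array(P,float)),np.array(c["rvec"],float),np.array(c["tvec"],float),np.array(c["K"],float),None)[0].reshape(-1,2)
def crop(f,x0,y0,x1,y1,s,name):
    cv2.imwrite(name,cv2.resize(f[y0:y1,x0:x1,::-1],None,fx=s,fy=s,interpolation=cv2.INTER_CUBIC))
E
python3 - <<'E'
from bench import ctrl
from h import *
c=ctrl.camera("top"); f=c["frame"]
crop(f,225,155,465,270,3.3,"pics/t1.png")
s=ctrl.camera("scene"); crop(s["frame"],190,120,350,300,3.3,"pics/s1.png")
E
```

```text
(no output)
```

View pics/t1.png

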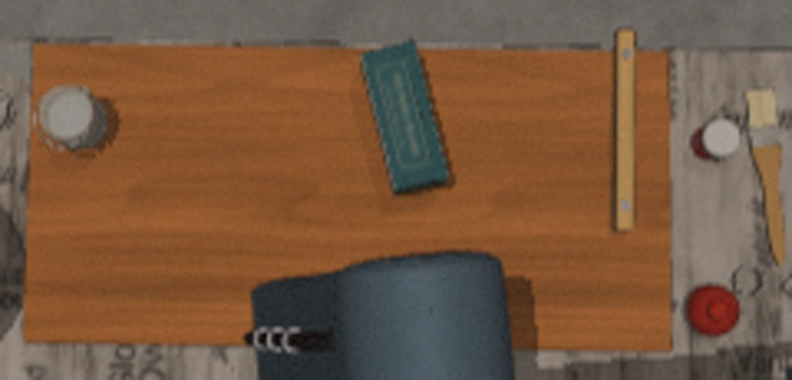

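View pics/s1.png

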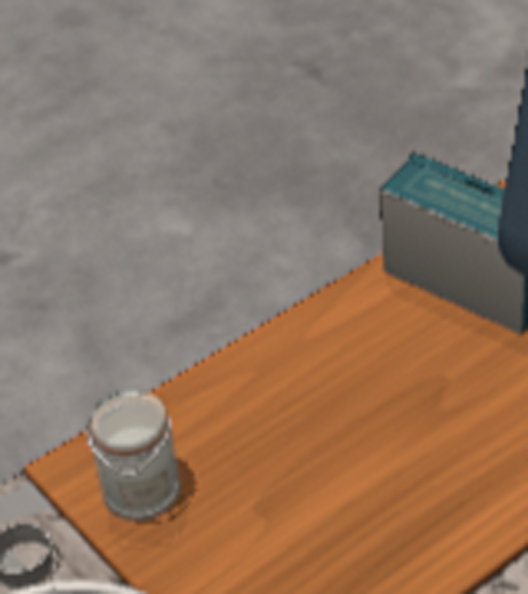

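```bash
cat > meas.py <<'E'
from h import *
def tin(c,z,box):
    f=c["frame"].astype(int); x0,y0,x1,y1=box
    m=((f[:,:,1]-f[:,:,0]>20)&(f[:,:,2]-f[:,:,0]>15)).astype(np.uint8)
    k=np.zeros_like(m);k[y0:y1,x0:x1]=m[y0:y1,x0:x1]
    cs=max(cv2.findContours(k,cv2.RETR_EXTERNAL,cv2.CHAIN_APPROX_NONE)[0],key=cv2.contourArea).reshape(-1,2)
    P=ray(c,cs,z)[:,:2]
    r=cv2.minAreaRect((P*1000).astype(np.float32)); return cs,r,cv2.boxPoints(r)
def rail(c):
    f=c["frame"].astype(int)
    hsv=cv2.cvtColor(c["frame"],cv2.COLOR_RGB2HSV)
    k=((f[:,:,0]>150)&(f[:,:,1]>110)&(hsv[:,:,1]>70)).astype(np.uint8); k[:,:400]=0;k[:,428:]=0;k[:160]=0;k[230:]=0
    cs=max(cv2.findContours(k,cv2.RETR_EXTERNAL,cv2.CHAIN_APPROX_NONE)[0],key=cv2.contourArea).reshape(-1,2)
    r=cv2.minAreaRect((ray(c,cs,0.05)[:,:2]*1000).astype(np.float32)); return cs,r,cv2.boxPoints(r)
E
python3 - <<'E'
from bench import ctrl
from meas import *
c=ctrl.camera("top")
for n,(cs,r,b) in(("tin",tin(c,0.131,(320,155,380,225))),("rail",rail(c))):
    print(n,cs.min(0),cs.max(0),np.round(r[0]),np.round(r[1]),r[2],b.round().tolist())
print("jar top",ray(c,[225+71/3.3,155+113/3.3],0.119)); print("tub?",ray(c,[225+720/3.3,155+138/3.3],0.07),ray(c,[225+714/3.3,155+308/3.3],0.04))
print("board",ray(c,[[225+33/3.3,155+43/3.3],[225+670/3.3,155+50/3.3],[225+672/3.3,155+349/3.3],[225+24/3.3,155+342/3.3]],.016).round(3))
E
```

```text
tin [335 168] [359 211] [476. -61.] [156.  59.] 14.834657669067383 [[393.0, -53.0], [408.0, -110.0], [558.0, -70.0], [543.0, -13.0]]
rail [412 165] [416 223] [ 472. -323.] [ 16. 227.] 89.58161926269531 [[358.0, -330.0], [585.0, -332.0], [585.0, -316.0], [358.0, -315.0]]
jar top [[0.47239423 0.3147667  0.119     ]]
tub? [[ 0.45917773 -0.43125073  0.07      ]] [[ 0.26283248 -0.42909278  0.04      ]]
board [[ 0.569  0.383  0.016]
 [ 0.571 -0.386  0.016]
 [ 0.214 -0.385  0.016]
 [ 0.211  0.38   0.016]]
```

```bash
cat > plan.py <<'E'
import sys,numpy as np
from scipy.spatial.transform import Rotation as Ro
from bench import ctrl
def cur():
    o=ctrl.get_obs(); q=np.array(o["eef_rot"]); return np.array(o["eef_pos"]),Ro.from_quat(q[[1,2,3,0]])
def orient(zd,tilt=0,s=1):
    """tool z along horizontal zd; x down, tilted so the tips go toward +tool y by tilt"""
    z=np.r_[zd,0]/np.linalg.norm(zd); x=np.array([0,0,-1.]); y=np.cross(z,x)
    R=Ro.from_matrix(np.c_[x,y,z]); return R*Ro.from_rotvec([0,0,tilt])
def cmd(p,R,base=None):
    p0,R0=base or cur()
    return np.r_[R0.inv().apply(np.array(p)-p0)/0.2,(R0.inv()*R).as_rotvec()/(2*np.pi)].round(4)
E
python3 - <<'E'
from plan import *
p,R=cur(); print(p,R.as_matrix().round(3).tolist(),ctrl.finger_overhang)
for s in(1,-1):
    T=orient(np.array([.966,.259])*s); print(s,cmd((0.476,-0.16,0.256),T), np.degrees((R.inv()*T).as_rotvec()))
E
```

```text
[ 0.17911248 -0.54614298  0.25584788] [[-0.0, 0.95, 0.312], [0.001, 0.312, -0.95], [-1.0, 0.0, -0.001]] 0.025
1 [ 7.0000e-04  2.0121e+00 -1.3721e+00 -2.4130e-01 -1.0000e-04 -1.0000e-04] [-8.68559075e+01 -3.16574796e-02 -4.31409986e-02]
-1 [ 7.0000e-04  2.0121e+00 -1.3721e+00  2.5870e-01 -1.0000e-04  1.0000e-04] [ 9.31440807e+01 -4.37927640e-02  3.21357544e-02]
```

Run:
```python
from plan import *
T=orient((.966,.259)); print(cmd((0.35,-0.38,0.256),T))
```

```text
[-2.0000e-04  1.0707e+00 -5.2320e-01 -2.4130e-01 -1.0000e-04 -1.0000e-04]
```

jog_arm(
  commands=[0,0.4,-0.22,-0.08,0,0,1,0,0.8,-0.4,-0.16,0,0,1,0,1.0,-0.5,-0.24,0,0,1,0,1.0,-0.5,-0.24,0,0,1,0,1.0,-0.5,-0.24,0,0,1,0,1.0,-0.5,-0.24,0,0,1,0,1.0,-0.5,-0.24,0,0,1,0,1.0,-0.5,-0.24,0,0,1,0,1.0,-0.5,-0.24,0,0,1],
)

```text
time_s: 1.38
eef_pos: [0.338, -0.389, 0.2562]
eef_rot: [0.701, -0.089, 0.701, 0.089]
wrist_force: [0.3, -0.3, -0.1]
opening: 1.0
```

Run:
```python
from plan import *
p,R=cur(); print(p,R.as_matrix().round(2).tolist(),ctrl.get_obs()["q"])
T=orient((.966,.259)); print(cmd((0.502,-0.16,0.256),T))
```

```text
[ 0.33801482 -0.38897843  0.25620954] [[-0.0, -0.25, 0.97], [0.0, 0.97, 0.25], [-1.0, 0.0, -0.0]] [-1.08601652e+00  4.67290342e-02  1.75504206e+00 -4.49523806e-06
  1.34000496e+00 -1.33873811e+00]
[ 0.0012  0.9035  1.0802 -0.0015 -0.     -0.    ]
```

jog_arm(
  commands=[0,0.3,0.33,0,0,0,1,0,0.6,0.66,0,0,0,1,0,0.9,1.0,0,0,0,1,0,0.9,1.0,0,0,0,1,0,0.9,1.0,0,0,0,1,0,0.9,1.0,0,0,0,1,0,0.9,1.0,0,0,0,1],
)

```text
time_s: 2.25
eef_pos: [0.486, -0.1652, 0.2562]
eef_rot: [0.701, -0.089, 0.702, 0.089]
wrist_force: [-0.8, -0.1, 0.3]
opening: 1.0
```

Run:
```python
from plan import *
from h import *
p,R=cur(); print(p,R.as_matrix().round(2).tolist(),ctrl.get_obs()["q"].round(2) if hasattr(ctrl.get_obs()["q"],"round") else ctrl.get_obs()["q"])
T=orient((.966,.259)); print(cmd((0.5,-0.15,0.132),T))
c=ctrl.camera("top"); crop(c["frame"],225,155,465,300,3.3,"pics/t2.png")
s=ctrl.camera("scene"); crop(s["frame"],260,60,480,260,3,"pics/s2.png")
```

```text
[ 0.48604755 -0.16519035  0.25617213] [[-0.0, -0.25, 0.97], [-0.0, 0.97, 0.25], [-1.0, -0.0, -0.0]] [-0.56  0.04  1.76 -0.    1.34 -0.81]
[ 6.208e-01  5.620e-02  8.680e-02 -1.600e-03 -1.000e-04  0.000e+00]
```

View pics/t2.png

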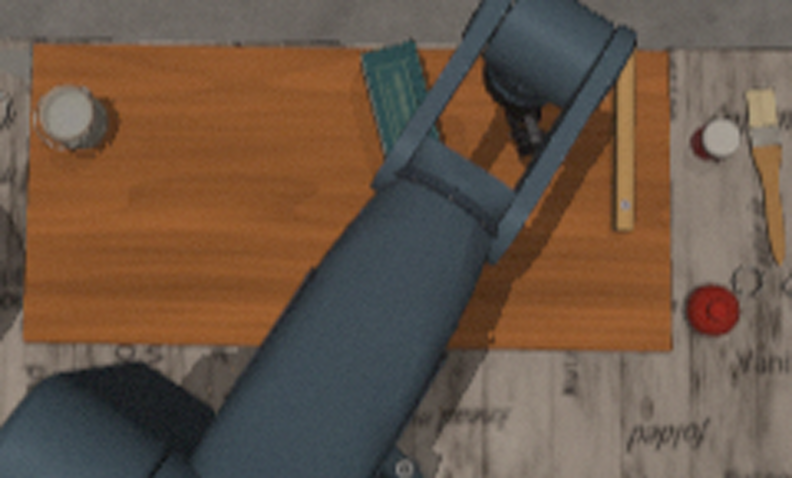

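View pics/s2.png

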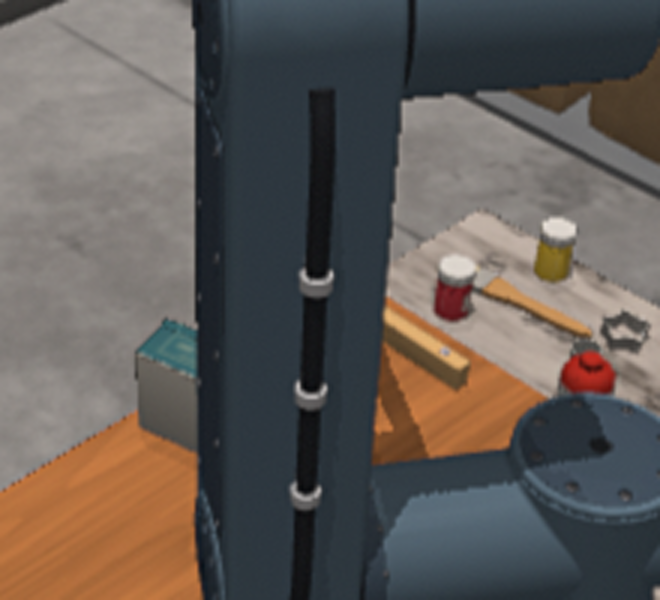

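jog_arm(
  commands=[0.32,0.05,0.085,0,0,0,1,0.64,0.05,0.085,0,0,0,1,0.64,0.05,0.085,0,0,0,1,0.64,0.05,0.085,0,0,0,1,0.64,0.05,0.085,0,0,0,1],
)

```text
time_s: 2.98
eef_pos: [0.5021, -0.1521, 0.1313]
eef_rot: [0.703, -0.09, 0.7, 0.088]
wrist_force: [-0.9, -0.6, -0.2]
opening: 1.001
```

jog_arm(
  commands=[0,0.04,0,0,0,0,1,0,0.08,0,0,0,0,1,0,0.12,0,0,0,0,1,0,0.16,0,0,0,0,1,0,0.19,0,0,0,0,1,0,0.22,0,0,0,0,1,0,0.25,0,0,0,0,1,0,0.28,0,0,0,0,1,0,0.31,0,0,0,0,1,0,0.34,0,0,0,0,1],
)

```text
time_s: 4.22
eef_pos: [0.4832, -0.0845, 0.1284]
eef_rot: [0.701, -0.09, 0.701, 0.089]
wrist_force: [0.6, 0.8, 0.3]
opening: 1.003
```

Run:
```python
from plan import *
from h import *
p,R=cur(); print(p)
c=ctrl.camera("top"); crop(c["frame"],225,155,465,300,3.3,"pics/t3.png")
s=ctrl.camera("scene"); crop(s["frame"],200,60,420,260,3,"pics/s3.png")
```

```text
[ 0.48322346 -0.08452209  0.12835078]
```

View pics/t3.png

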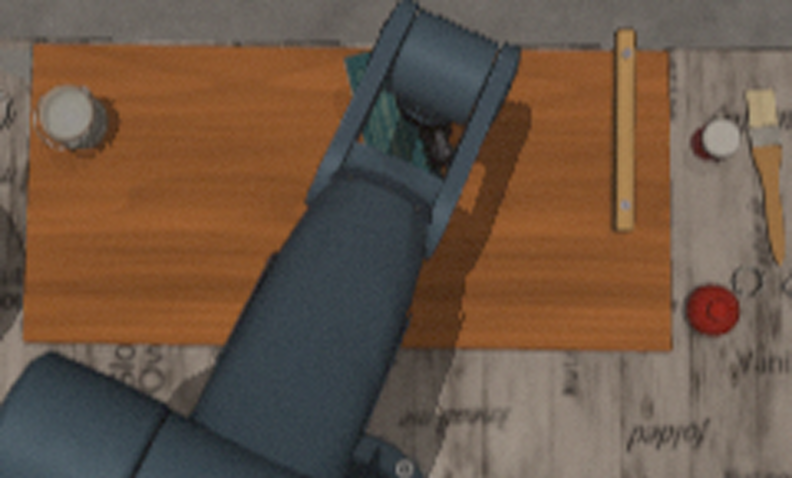

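View pics/s3.png

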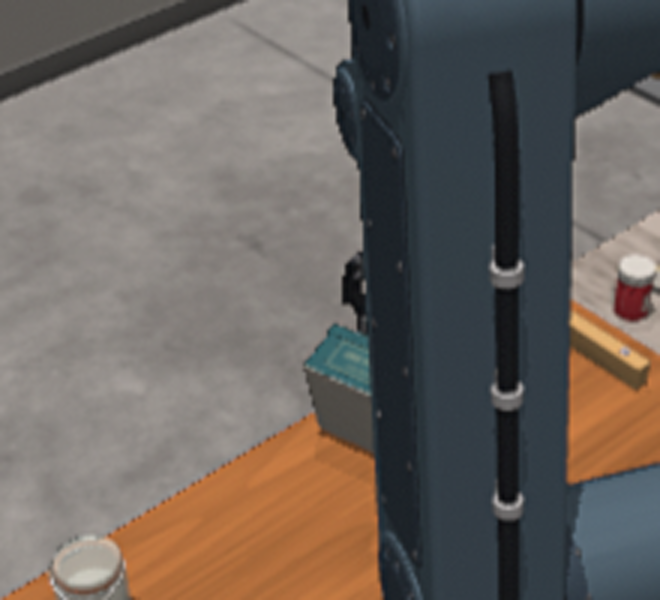

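jog_arm(
  commands=[0,0.03,0,0,0,0,1,0,0.06,0,0,0,0,1,0,0.09,0,0,0,0,1,0,0.12,0,0,0,0,1,0,0.15,0,0,0,0,1,0,0.18,0,0,0,0,1,0,0.21,0,0,0,0,1,0,0.24,0,0,0,0,1],
)

```text
time_s: 5.32
eef_pos: [0.4711, -0.038, 0.1283]
eef_rot: [0.701, -0.09, 0.701, 0.09]
wrist_force: [0.2, -0.5, 0.0]
opening: 0.998
```

Run:
```python
from plan import *
from h import *
p,R=cur(); print(p)
c=ctrl.camera("top"); crop(c["frame"],225,155,465,300,3.3,"pics/t4.png")
s=ctrl.camera("scene"); crop(s["frame"],200,60,420,260,3,"pics/s4.png")
```

```text
[ 0.47110632 -0.03797931  0.12830057]
```

View pics/s4.png

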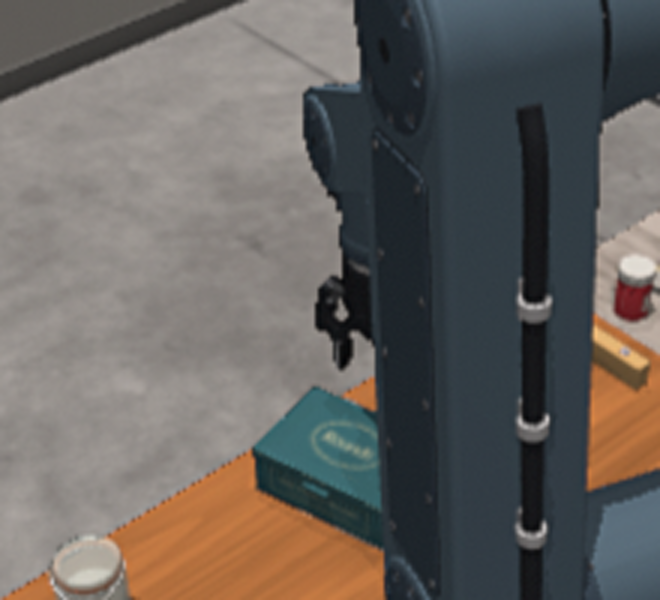

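View pics/t4.png

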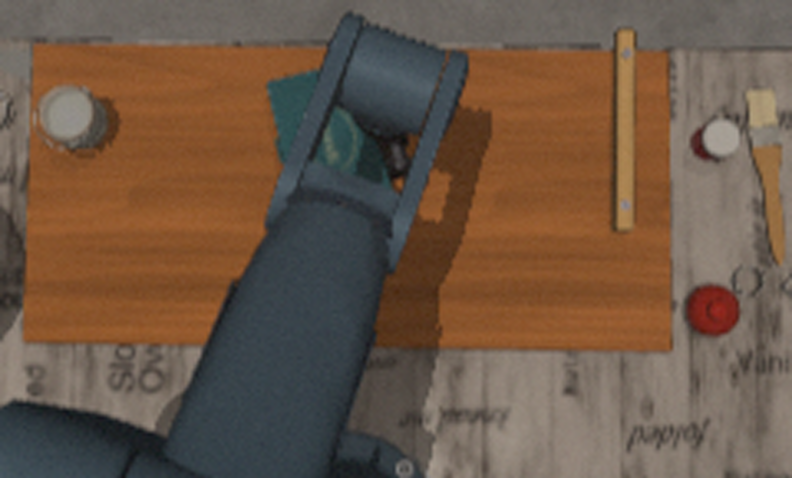

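Run:
```python
from plan import *
T=orient((1,0),-0.26)
print(cmd((0.471,-0.038,0.2),T),cmd((0.44,0.155,0.2),T))
```

```text
[-3.589e-01 -1.100e-03 -2.000e-04  4.030e-02  5.200e-03 -4.120e-02] [-0.3587  0.9718  0.0928  0.0403  0.0052 -0.0412]
```

jog_arm(
  commands=[-0.3,0,0,0,0,0,1,-0.36,0.2,0,0,0,0,1,-0.36,0.5,0.05,0.02,0.0026,-0.02,1,-0.36,0.8,0.09,0.04,0.005,-0.04,1,-0.36,0.97,0.09,0.04,0.005,-0.041,1,-0.36,0.97,0.09,0.04,0.005,-0.041,1,-0.36,0.97,0.09,0.04,0.005,-0.041,1,-0.36,0.97,0.09,0.04,0.005,-0.041,1],
)

```text
time_s: 6.42
eef_pos: [0.4404, 0.1523, 0.2003]
eef_rot: [0.702, -0.091, 0.701, -0.092]
wrist_force: [0.4, 0.4, -0.1]
opening: 1.002
```

Run:
```python
from plan import *
from h import *
p,R=cur(); print(p,R.as_matrix().round(2).tolist())
c=ctrl.camera("top"); crop(c["frame"],225,155,465,300,3.3,"pics/t5.png")
s=ctrl.camera("scene"); crop(s["frame"],180,60,400,260,3,"pics/s5.png")
```

```text
[0.44035515 0.15231543 0.20031593] [[0.0, 0.0, 1.0], [-0.26, 0.97, -0.0], [-0.97, -0.26, 0.0]]
```

View pics/t5.png

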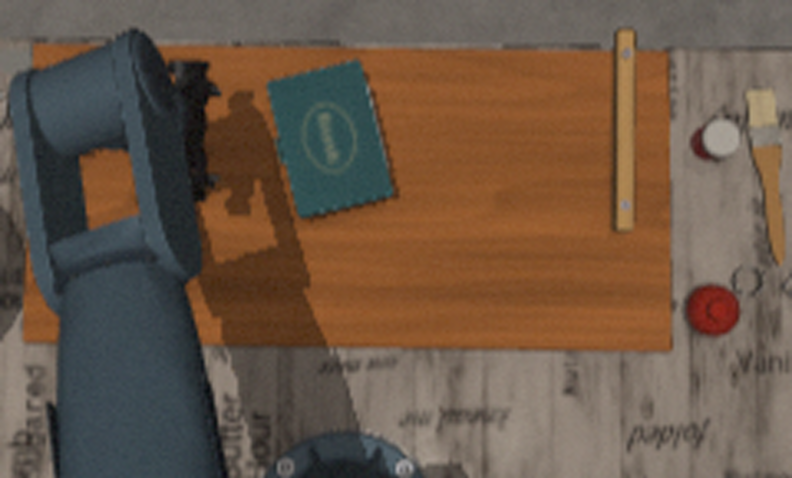

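View pics/s5.png

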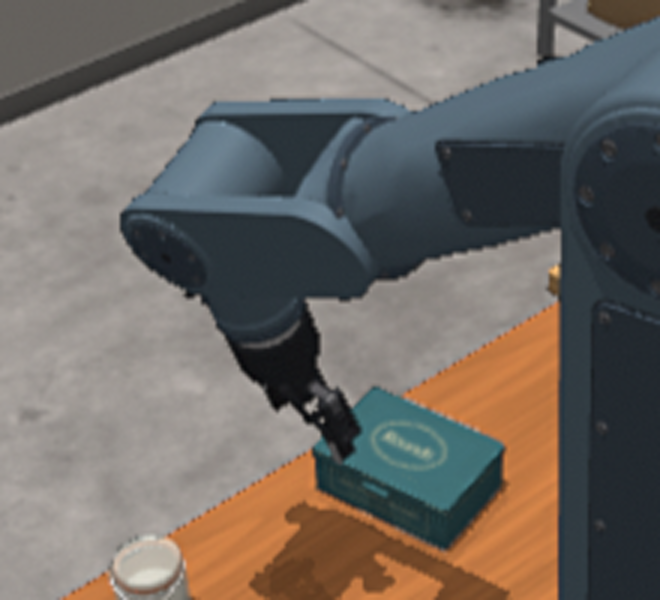

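Run:
```python
from plan import *
from meas import *
c=ctrl.camera("top")
cs,r,b=tin(c,0.079,(300,160,352,228)); print(r,b.round().tolist())
cs,r,b=rail(c);print(r)
# rail inner top edge by gradient along rows
g=c["frame"].astype(float)[:,:,1]
e=[]
for y in range(170,220,4):
    d=np.diff(g[y,405:414]); i=d.argmax(); e.append((405+i+1.0,y+.5))
P=ray(c,np.array(e)-[.5,.5],0.05);print(P[:,:2].round(4).tolist(),np.polyfit(P[:,0],P[:,1],1))
```

```text
((452.6014709472656, 25.923721313476562), (158.33583068847656, 115.89016723632812), 14.831396102905273) [[361.0, 62.0], [391.0, -50.0], [544.0, -10.0], [514.0, 102.0]]
((471.6387023925781, -323.3908386230469), (15.515909194946289, 226.83485412597656), 89.58161926269531)
[[0.565, -0.3143], [0.5492, -0.3142], [0.5334, -0.3141], [0.5177, -0.314], [0.502, -0.3139], [0.4864, -0.3138], [0.4707, -0.3137], [0.4551, -0.3136], [0.4395, -0.3135], [0.424, -0.3134], [0.4085, -0.3133], [0.393, -0.3132], [0.3775, -0.3131]] [-0.00623102 -0.31077   ]
```

Run:
```python
from plan import *
T=orient((1,0),-0.26)
print(cmd((0.455,0.16,0.05),T)); b=((0.455,.16,.05),T)
print(cmd((0.455,0.06,0.05),T,b))
```

```text
[ 7.169e-01  2.305e-01  7.180e-02 -4.000e-04  1.000e-04 -2.000e-04]
[ 0.1285 -0.4832  0.      0.      0.      0.    ]
```

jog_arm(
  commands=[0.24,0.08,0.025,0,0,0,1,0.48,0.16,0.05,0,0,0,1,0.6,0.19,0.073,0,0,0,1,0.715,0.23,0.073,0,0,0,1,0.715,0.23,0.073,0,0,0,1,0.715,0.23,0.073,0,0,0,1],
)

```text
time_s: 7.32
eef_pos: [0.4554, 0.1613, 0.0511]
eef_rot: [0.702, -0.091, 0.7, -0.091]
wrist_force: [0.5, 0.3, 0.6]
opening: 0.999
```

Run:
```python
from plan import *
from h import *
p,R=cur(); print(p,R.as_matrix().round(2).tolist())
c=ctrl.camera("top"); crop(c["frame"],225,155,465,300,3.3,"pics/t6.png")
s=ctrl.camera("scene"); crop(s["frame"],180,100,400,300,3,"pics/s6.png")
```

```text
[0.45541959 0.16125377 0.05114995] [[0.0, 0.0, 1.0], [-0.26, 0.97, 0.0], [-0.97, -0.26, 0.0]]
```

View pics/s6.png

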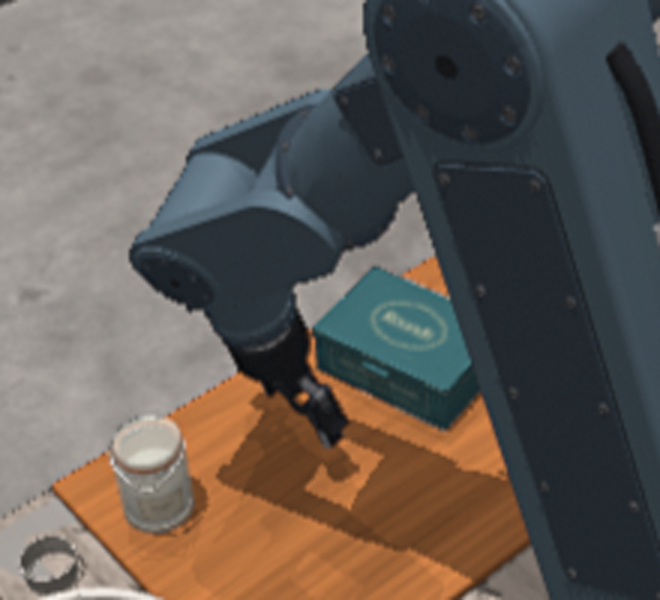

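jog_arm(
  commands=[0.0154,-0.058,0,0,0,0,1,0.031,-0.116,0,0,0,0,1,0.046,-0.174,0,0,0,0,1,0.062,-0.232,0,0,0,0,1,0.077,-0.29,0,0,0,0,1,0.089,-0.334,0,0,0,0,1,0.1,-0.377,0,0,0,0,1,0.112,-0.42,0,0,0,0,1,0.123,-0.464,0,0,0,0,1,0.134,-0.507,0,0,0,0,1],
)

```text
time_s: 8.68
eef_pos: [0.4547, 0.0564, 0.0503]
eef_rot: [0.702, -0.092, 0.701, -0.091]
wrist_force: [0.8, 2.3, -0.3]
opening: 0.999
```

Run:
```python
from plan import *
from meas import *
p,R=cur(); print(p,ctrl.get_obs()["wrist_force"])
c=ctrl.camera("top"); crop(c["frame"],225,155,465,300,3.3,"pics/t7.png")
s=ctrl.camera("scene"); crop(s["frame"],180,100,400,300,3,"pics/s7.png")
```

```text
[0.45473275 0.05640976 0.05031585] [ 0.77569119  2.27962932 -0.26176976]
```

View pics/t7.png

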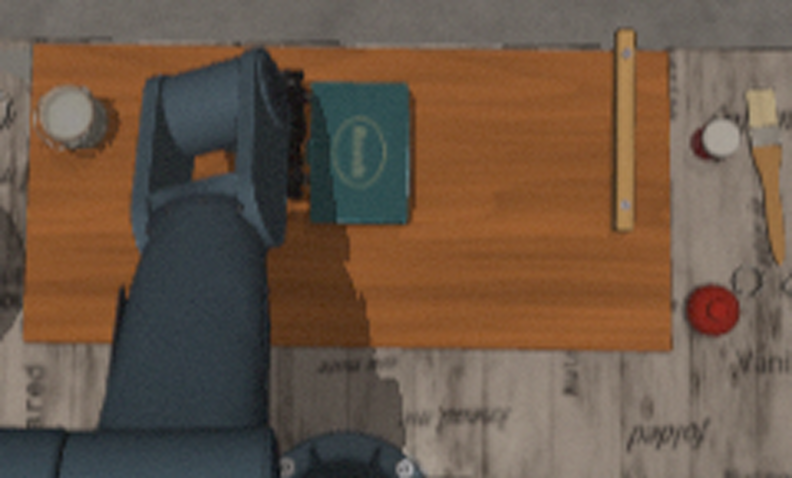

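View pics/s7.png

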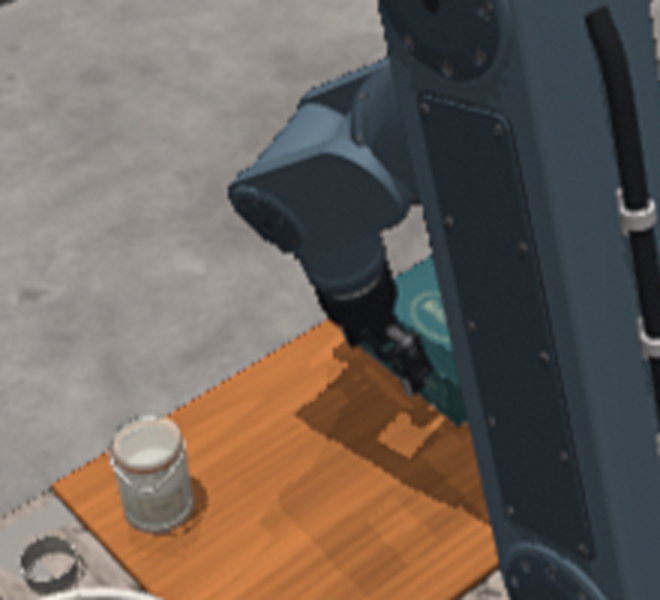

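Run:
```python
from plan import *
from meas import *
c=ctrl.camera("top"); cs,r,b=tin(c,0.079,(316,160,360,228)); print(r,b.round().tolist())
```

```text
((438.7236328125, -12.813613891601562), (157.0656280517578, 107.25045776367188), 0.5099385976791382) [[360.0, 40.0], [361.0, -67.0], [518.0, -66.0], [517.0, 42.0]]
```

jog_arm(
  commands=[0.0154,-0.058,0,0,0,0,1,0.031,-0.116,0,0,0,0,1,0.046,-0.174,0,0,0,0,1,0.062,-0.232,0,0,0,0,1,0.077,-0.29,0,0,0,0,1,0.092,-0.348,0,0,0,0,1,0.108,-0.406,0,0,0,0,1,0.123,-0.464,0,0,0,0,1,0.139,-0.522,0,0,0,0,1,0.154,-0.58,0,0,0,0,1],
)

```text
time_s: 10.07
eef_pos: [0.455, -0.0639, 0.0503]
eef_rot: [0.702, -0.092, 0.701, -0.091]
wrist_force: [0.3, 1.4, 0.1]
opening: 1.0
```

jog_arm(
  commands=[0.0154,-0.058,0,0,0,0,1,0.031,-0.116,0,0,0,0,1,0.046,-0.174,0,0,0,0,1,0.062,-0.232,0,0,0,0,1,0.077,-0.29,0,0,0,0,1,0.092,-0.348,0,0,0,0,1,0.103,-0.386,0,0,0,0,1,0.108,-0.406,0,0,0,0,1,0.113,-0.425,0,0,0,0,1,0.116,-0.435,0,0,0,0,1],
)

```text
time_s: 11.32
eef_pos: [0.4551, -0.1531, 0.0501]
eef_rot: [0.702, -0.092, 0.701, -0.091]
wrist_force: [-0.6, 4.0, 2.9]
opening: 1.003
```

Run:
```python
from plan import *
from meas import *
p,R=cur(); print(p,ctrl.get_obs()["wrist_force"])
c=ctrl.camera("top"); crop(c["frame"],300,155,480,270,4.4,"pics/t8.png")
cs,r,b=tin(c,0.079,(360,160,420,228)); print(r,b.round().tolist())
```

```text
[ 0.4551178  -0.15313062  0.05014508] [-0.55247095  3.96696608  2.9132778 ]
((438.0288391113281, -220.85232543945312), (110.08006286621094, 158.19358825683594), 89.75901794433594) [[359.0, -276.0], [517.0, -276.0], [517.0, -166.0], [359.0, -165.0]]
```

View pics/t8.png

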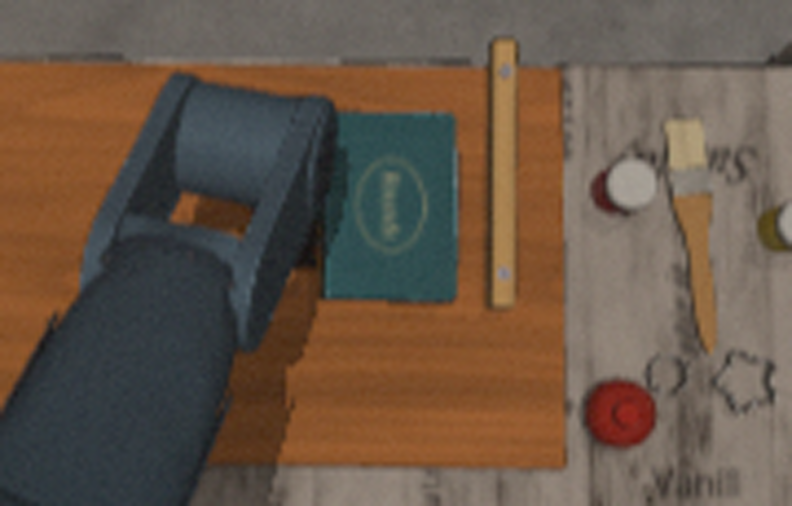

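jog_arm(
  commands=[0.0064,-0.024,0,0,0,0,1,0.013,-0.048,0,0,0,0,1,0.019,-0.073,0,0,0,0,1,0.026,-0.097,0,0,0,0,1,0.032,-0.121,0,0,0,0,1,0.037,-0.14,0,0,0,0,1,0.04,-0.15,0,0,0,0,1,0.04,-0.15,0,0,0,0,1],
)

```text
time_s: 12.38
eef_pos: [0.4551, -0.1845, 0.0501]
eef_rot: [0.702, -0.092, 0.701, -0.091]
wrist_force: [0.3, 0.6, 1.1]
opening: 1.0
```

jog_arm(
  commands=[0.001,-0.005,0,0,0,0,1,0.003,-0.01,0,0,0,0,1,0.004,-0.014,0,0,0,0,1],
)

```text
time_s: 12.75
eef_pos: [0.4551, -0.187, 0.05]
eef_rot: [0.702, -0.092, 0.701, -0.091]
wrist_force: [0.6, 4.0, 2.1]
opening: 0.997
```

jog_arm(
  commands=[0.001,-0.005,0,0,0,0,1,0.003,-0.01,0,0,0,0,1],
)

```text
time_s: 13.0
eef_pos: [0.4552, -0.1892, 0.05]
eef_rot: [0.702, -0.092, 0.701, -0.091]
wrist_force: [0.4, 5.2, 4.4]
opening: 1.002
```

jog_arm(
  commands=[0.001,-0.005,0,0,0,0,1,0.003,-0.01,0,0,0,0,1],
)

```text
time_s: 13.25
eef_pos: [0.4555, -0.1899, 0.0499]
eef_rot: [0.702, -0.091, 0.7, -0.09]
wrist_force: [2.6, 18.3, 10.9]
opening: 1.005
```

Run:
```python
from plan import *
from meas import *
p,R=cur(); print(p,ctrl.get_obs()["wrist_force"])
c=ctrl.camera("top"); crop(c["frame"],360,160,440,230,9,"pics/t9.png")
cs,r,b=tin(c,0.079,(360,160,420,228)); print(r,b.round().tolist())
```

```text
[ 0.45546125 -0.18992415  0.04992214] [ 2.62447573 18.32864865 10.91665213]
((438.40142822265625, -255.1217803955078), (110.02705383300781, 158.71737670898438), 89.63616943359375) [[359.0, -310.0], [517.0, -311.0], [518.0, -201.0], [359.0, -200.0]]
```

View pics/t9.png

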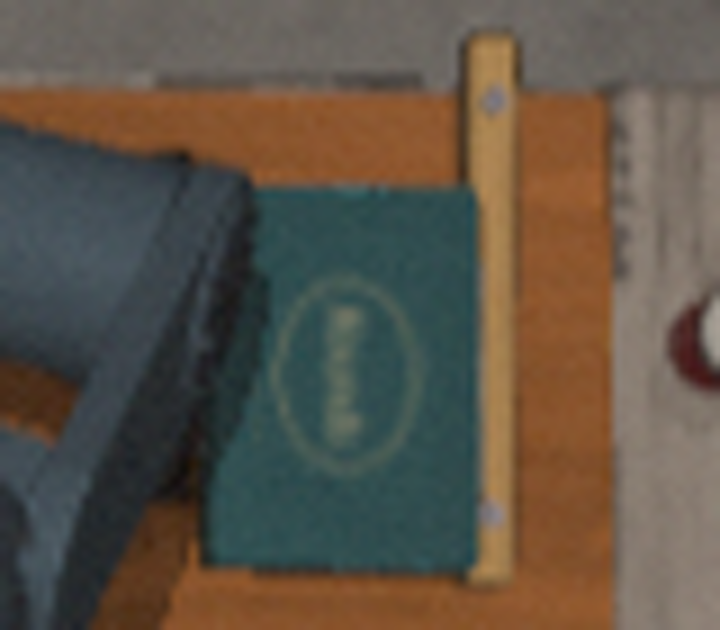

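jog_arm(
  commands=[-0.013,0.048,0,0,0,0,1,-0.039,0.145,0,0,0,0,1,-0.077,0.29,0,0,0,0,1,-0.3,0.45,0,0,0,0,1,-0.6,0.55,-0.2,0,0,0,1,-0.8,0.7,-0.4,0,0,0,1,-0.9,1,-0.4,0,0,0,1,-0.9,1,-0.4,0,0,0,1,-0.9,1,-0.4,0,0,0,1,-0.9,1,-0.4,0,0,0,1],
)

```text
time_s: 14.55
eef_pos: [0.3747, 0.0469, 0.172]
eef_rot: [0.701, -0.092, 0.701, -0.091]
wrist_force: [0.6, -0.6, 0.7]
opening: 1.004
```

Run:
```python
from plan import *
from meas import *
p,R=cur(); print(p,ctrl.get_obs()["wrist_force"])
c=ctrl.camera("top"); crop(c["frame"],225,155,465,300,3.3,"pics/t10.png")
cs,r,b=tin(c,0.079,(360,160,420,228)); print(r,b.round().tolist())
P=[(x,y,.079) for x,y in b/1000]
crop(c["frame"],360,160,440,230,9,"pics/t11.png")
s=ctrl.camera("scene"); cv2.imwrite("pics/s11.png",s["frame"][:,:,::-1])
```

```text
[0.37468612 0.04689478 0.17197567] [ 0.61924424 -0.59671717  0.6726757 ]
((438.190673828125, -257.10723876953125), (157.66062927246094, 107.06153869628906), 0.01825065352022648) [[359.0, -204.0], [359.0, -311.0], [517.0, -311.0], [517.0, -204.0]]
```

View pics/t10.png

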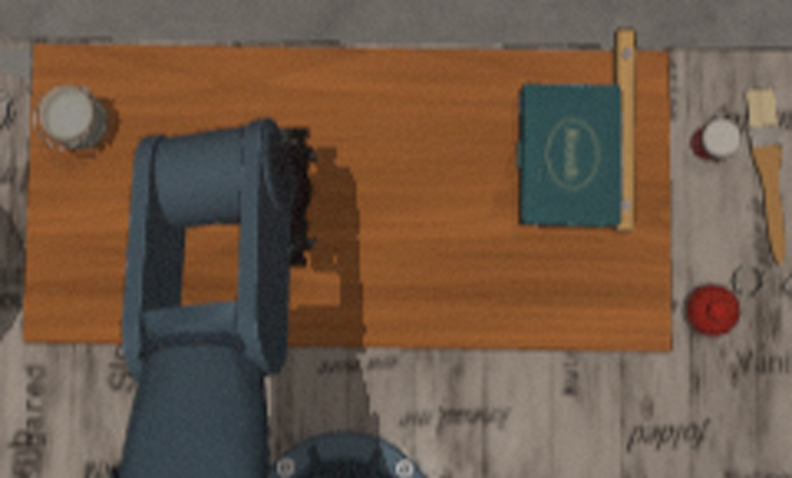

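View pics/t11.png

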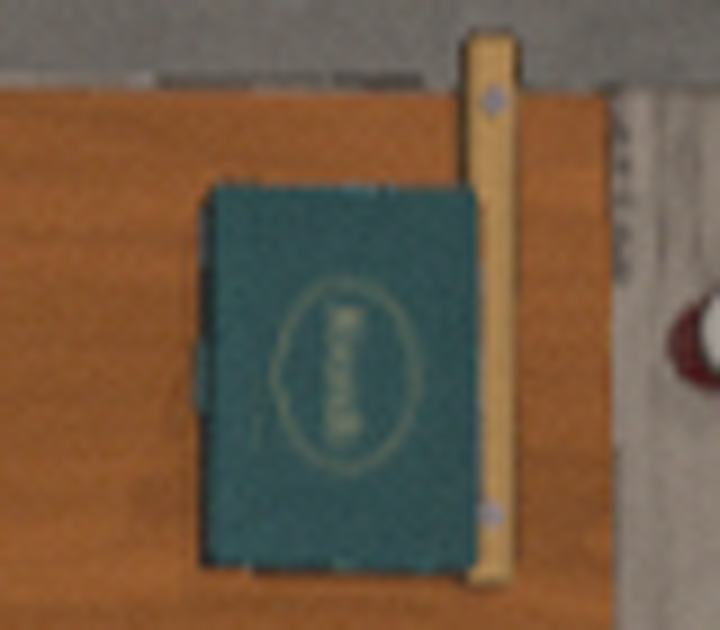

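View pics/s11.png

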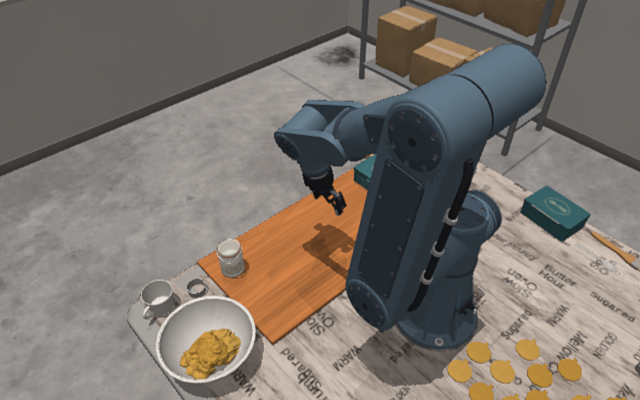

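jog_arm(
  commands=[0,0,0,0,0,0,1,0,0,0,0,0,0,1,0,0,0,0,0,0,1],
)

```text
time_s: 15.02
eef_pos: [0.3747, 0.0478, 0.1725]
eef_rot: [0.702, -0.092, 0.701, -0.091]
wrist_force: [-0.5, -1.3, -1.0]
opening: 0.999
```

```bash
python3 -c "
from bench import ctrl
print(ctrl.hand_in())"
```

```text
the job is handed in; nothing more can be done
None
```

I pushed the tin over near its upper edge so it fell onto its base with the lid up. Once it was at rest, I pushed it across the board with the open fingers until its long back side met the rail. I handed the job in at about 15 s of the 58 s allowed.

**Flush fit:** The wrist force rose from about 4 N while sliding to 18 N at the rail. After I backed off, the tin was square to the rail to within 0.4° (the limit of my rail measurement). The tin's lid edge had not moved. It measured y = -0.311 against about -0.313 for the rail face, which agrees within one pixel. The back side spans x from about 0.36 to 0.52, well inside the rail's 0.35 to 0.59.

**Surroundings:** The jar, tub and round cutter looked unmoved in the last pictures. The gripper ended more than 0.2 m from the tin, touching nothing.

No check failed. I judged flushness from the top camera and the force only, because the scene camera's view of the rail was blocked by the arm.

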